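# Snap the retaining clip onto the drive spindle with the fork tool

### The arm

A 6-joint arm with a two-finger parallel gripper is mounted at the origin on a cart in front of the work surface, level with it; the furniture and walls round the work are solid. World frame = base frame: x ahead of the robot, y to its left, z up, the work surface at z = 0. Lengths are in m, angles in rad, forces in N, time in s.
With the tool pointing down it reaches from about 0.35 to 0.775 m from the base axis. Payload 5.5 kg.
Tool frame: the origin (TCP) lies on the centre line of the jaws, within the pads' length; the fingertips stand 8 mm ahead of it and the grasp point (between the pads) lies 11 mm behind it; z points along the fingers, y is the direction in which the jaws open and shut (so a half turn about z gives the same grasp; the last joint's range is limited). The gripper opens to 85 mm and grips with 20 to 120 N. Pads are 22 mm wide; open, the fingers measure 114 mm over their backs; the gripper's body (76 mm by 85 mm) begins 54 mm behind the grasp point. The pads swing forward as they close: fully open they stand 13 mm farther back than shut.
Start: joints at [-1.426, 0.313, 0.046, 1.304, 0, 1.431], TCP at [0.162, -0.552, 0.218] pointing down, gripper open.
Joint ranges: [-2.76, 2.76], [-0.86, 1.69], [-1.03, 1.26], [-2.2, 2.34], [-1.47, 1.5], [-3.14, 3.14]. Speed limits (rad/s): [2.57, 2.57, 3.14, 3.14, 3.14, 3.14].

### API

Orientations are given as a unit quaternion [w, x, y, z].
In Python, from workcell import env gives the robot as it stands. The module is installed in compiled form; this text tells all that it offers.
- The arm moves only by the tool play_rows, never from a script. Its argument "steps" is a list of rows, each an object with "claw": the closure in counts, from 0 (fully open) to 255 (shut); "dp": the shift along the tool's x, y, z in m, a list of three; "angular": the turn, a rotation vector about the tool's x, y, z in degrees, a list of three. In form: [{"claw": claw, "dp": [dx, dy, dz], "angular": [wx, wy, wz]}, ...]. A call has exactly 8 rows; each row shifts and turns the commanded pose from where the row before left it, along the tool's axes as they then stand; what a row does not reach is not made up. A row lasts 1/12 s, in which the tool goes at most 41.7 mm and 7.16 degrees, less where a joint would pass 70% of its speed; a pose out of reach is approached as far as the arm can. A call is refused whole if a number of a shift passes 0.0417 or a number of a turn 7.16, either way. A call with a gripper value outside its range is refused whole. The fingers move at their own pace and stop on an object; "force" is the grip in N (left out, the last holds). Time passes only in rows, so rows that do not move let the fingers close, or fill a call up. It gives the time, the measured TCP pose, the force and the opening at its end, in the units of the state.
- env.get_state(): the state, without advancing time (a new reading comes with each control period).
- env.read_camera(name): name is "scene" or "side" or "wrist"; returns (picture, depth): 400x640x3 uint8, red, green, blue; 400x640 float32, m along the optical axis (not along the pixel's ray), 0 where there is no reading.
- env.calibration(name): a dict with "fx", "fy", "cx", "cy" (pixels), "world_from_camera" (4x4, takes a point from camera to world coordinates); the wrist camera has in their place "hand_eye" (4x4, takes a point from camera to tool coordinates, whose origin is the TCP and whose axes are the flange's). Camera axes: x right, y down, z forward; pixel columns grow to the right and rows downward; lengths in m; the calibration is good to about 2 mm. A picture is of the moment at which its call begins: read the wrist's pose just before it. calibration takes no time and is no camera call.
- env.hand_in(): hands the job in, once; it reports no verdict.
The state is a dict: "clock": time; "joint_pos": joint angles; "qvel": joint speeds; "tau": joint torques, N m; "tcp_pos": TCP position; "orientation": TCP orientation; "wrist_force": force on the tool from outside, world axes, zero at the start; "ft_torque": the same for the moment, N m; "finger_gap": finger opening in m.
Only numpy, scipy, OpenCV 4.12 (cv2) and the standard library are available. Lean on these libraries where they do the work, as an engineer would, in place of code of your own. Each camera call takes 0.05 s, during which the arm holds its last target. There are 200 camera calls.

### The job

Take the fork tool by its orange handle out of its blue rest, and with its forked blade push the brass split clip along the track sideways onto the groove of the drive spindle until it snaps fully home. Then draw the fork back, set it down in its blue rest as it lay before, and let go. Touch the clip with the fork only, and leave the other things on the bench where they are.

Things in the scene. Friction and masses are not known exactly. Their poses are not given: they have to be found in the camera images.
- drive: Fixed spindle drive unit: grey base plate 245 x 100 mm, an upright steel spindle, a grey column at the far (+x) end, a white motor arm overhanging from it. Origin on the bench under the spindle's axis, z up; +x is the direction in which the clip is pushed.
- track (a point): Centre of the floor of the aluminium clip track at its open (-x) end, 130 mm before the spindle axis, 45 mm above the bench; axes as drive. The level floor runs along +x to 12 mm before the axis, 38 mm wide between side walls 8 mm high; open on top and at this end.
- overhang_edge (a point): Middle of the lower front edge of the overhanging white arm, 80 mm before the spindle axis, 150 mm above the bench; axes as drive. The arm is 60 mm wide and 45 mm high and reaches from here to the column. A gripper holding the fork's handle upright strikes it before the clip is home; one leaning along the handle (35 degrees) clears it.
- groove (a point): Point on the spindle axis at the lower end of the groove, 45 mm above the bench, level with the track floor; axes as drive. The groove is 14 mm in diameter and 8 mm high; the spindle above it is 20 mm thick and ends 68 mm above the bench.
- clip: Loose brass split clip lying flat in the track, 5 mm thick, 33 mm wide, 34 mm long, mouth toward the spindle (+x). Origin at the centre of its opening, on its underside; z up. Its straight back edge, on which the fork pushes, lies at x = -21 mm (y = +-14 mm); a tail tab 8 mm wide stands out from the middle of the back to x = -25 mm.
- clip_mouth (a point): Middle of the clip's mouth, between the tips of its two sprung jaws, 6 mm ahead (+x) of the clip's origin. The tips meet the groove when the clip's origin is about 12 mm before the spindle axis, are forced over it with some 5 to 15 N (the tines press down on the track floor meanwhile) and snap shut behind it; the clip then stops with its origin on the axis (groove).
- rest: Fixed blue rest for the fork, 95 x 54 mm, z up; origin on the bench under its centre. Pocket 75 x 34 mm, open on top, floor 22 mm above the bench; side and front (+x) walls rise to 34 mm, rear lip to 27 mm. The fork lies in it, tines toward +x, with 4 to 5 mm of play all round.
- fork_grip (a point): Centre line of the fork's orange handle, 55 mm up from the heel: the place to grip. Handle 18 mm wide across y, 20 mm thick, flat sided, rising from the heel and leaning 35 degrees from vertical toward -x, its end 92 mm up. Axes: +x level from heel to tines, y across the handle, z up. It lies 81.5 mm behind the tine ends and 49.1 mm above the shoe's underside.
- fork_tip (a point): Midway between the ends of the fork's two tines, level with the shoe's underside; axes as fork_grip. The fork (about 140 g) has a flat steel shoe 65 mm long, 26 mm wide, 8 mm thick. Tines 6.5 mm wide; the notch between them, 13 mm wide and 8 mm deep, takes the clip's tail tab.
- cuvette_case: Flat case with a cream lid and black base, 72 x 104 x 24 mm, a bystander to be left alone.
- petri_dish: Clear round dish 64 mm across, 16 mm high, a bystander to be left alone.
- stopper: Red rubber stopper 25 mm, a bystander to be left alone.
- marker_pen: White and black pen 133 mm long, lying on the bench, a bystander to be left alone.
- blue_tube: Upright blue tube 25 mm across, 68 mm high, a bystander to be left alone.
- beaker_12: Small glass beaker 51 mm across, 72 mm high, a bystander to be left alone.
There are look-alikes about, which are no part of the job. Leave any pink look-alike of the part that bears fork_grip alone.

How it is judged:
By the outcome, as a careful person would: the job done as asked, in the order asked, and still so for the second after the job is handed in, with the robot touching nothing.
It also fails if it takes over 42 s, if anything falls off the work surface, if the arm or the gripper's body presses on something with over 40 N, if the wrist force passes 120 N, or if a joint passes its speed limit or range.

## Working session

There is one attempt and no reset: what is moved stays moved. The work goes in short steps, Python scripts to look and compute and a tool call to move; the robot and the scene stay as the last step left them, time stands still between calls to the robot, and variables do not carry over. Pictures are saved under pics/ and viewed, about 8 in all and at most 12, crops included, and the job is handed in when it is done.

Besides the shell and the picture viewer there is one more tool, called as name(argument=value, ...) on one line, values as JSON. play_rows: Moves the arm, as the interface text tells. Its arguments: {"type":"object","properties":{"steps":{"type":"array","items":{"type":"object","properties":{"claw":{"type":"number"},"dp":{"type":"array","items":{"type":"number"}},"angular":{"type":"array","items":{"type":"number"}}}}},"force":{"type":"number"}},"required":["steps"]}

```bash
mkdir -p pics; cat > h.py <<'E'
import numpy as np, cv2
from workcell import env
from scipy.spatial.transform import Rotation as R
def quat(q): return R.from_quat([q[1],q[2],q[3],q[0]])
def T():
    s=env.get_state(); M=np.eye(4); M[:3,:3]=quat(s["orientation"]).as_matrix(); M[:3,3]=s["tcp_pos"]; return M
def snap(name):
    c=env.calibration(name)
    W=T()@np.array(c["hand_eye"]) if name=="wrist" else np.array(c["world_from_camera"])
    p,d=env.read_camera(name)
    v,u=np.mgrid[0:400,0:640]
    P=np.stack([(u-c["cx"])/c["fx"]*d,(v-c["cy"])/c["fy"]*d,d],-1)@W[:3,:3].T+W[:3,3]
    P[d==0]=np.nan
    return p,P,W,c
def save(p,f,crop=None,k=1):
    if crop: p=p[crop[1]:crop[3],crop[0]:crop[2]]
    cv2.imwrite(f,cv2.resize(p[:,:,::-1],None,fx=k,fy=k,interpolation=cv2.INTER_CUBIC))
E
python3 - <<'E'
from h import *
for n in("scene","side"):
    p,P,W,c=snap(n); save(p,f"pics/{n}0.png"); np.savez(f"{n}0.npz",p=p,P=P); print(n,W.round(3).tolist(),c["fx"])
print(env.get_state())
E
```

```text
scene [[-0.608, -0.57, 0.553, 0.022], [-0.794, 0.444, -0.415, 0.388], [-0.009, -0.691, -0.723, 0.806], [0.0, 0.0, 0.0, 1.0]] 369.4575975893659
side [[1.0, -0.017, 0.016, 0.521], [-0.023, -0.65, 0.759, -0.836], [-0.002, -0.76, -0.65, 0.836], [0.0, 0.0, 0.0, 1.0]] 429.4450263916383
{'clock': 0.1, 'joint_pos': array([-1.42560160e+00,  3.13943989e-01,  4.51517521e-02,  1.30363869e+00,
       -1.85576447e-05,  1.43118901e+00]), 'qvel': array([ 0.0002251 , -0.00372434,  0.00256701, -0.00103445, -0.00030115,
        0.00024898]), 'tau': array([ 3.59522746e-03, -4.81723773e+01,  2.99245566e+01,  1.25214615e-02,
       -1.56299848e-04,  1.47813904e-05]), 'tcp_pos': array([ 0.16146947, -0.55137856,  0.21751164]), 'orientation': array([-8.17272682e-04,  9.89877765e-01,  1.41920199e-01, -1.15620776e-05]), 'wrist_force': array([-0.16083001,  0.53264233, -0.50581188]), 'ft_torque': array([-0.04727039, -0.00811325,  0.02540563]), 'finger_gap': 0.08521676728066317}
```

View pics/scene0.png

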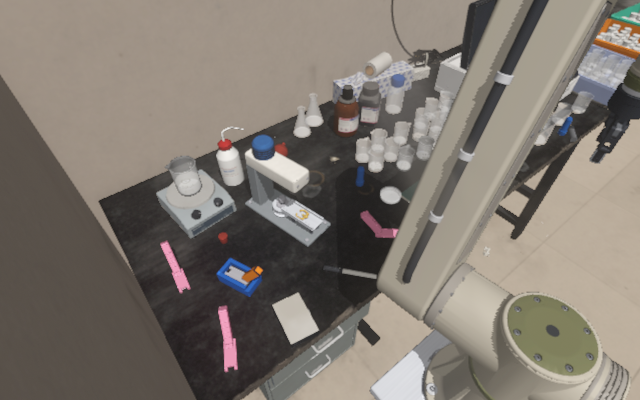

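View pics/side0.png

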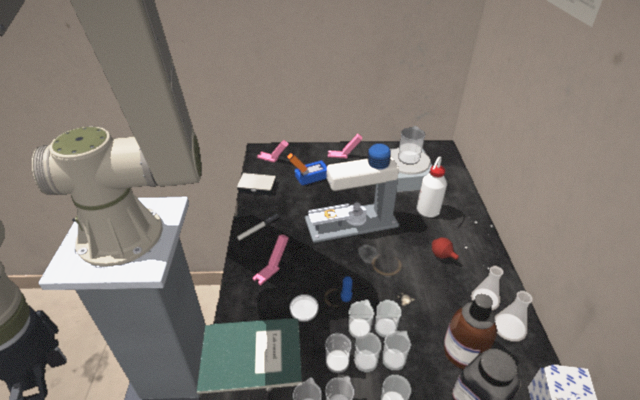

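The scene image shows the orange-handled fork in its blue rest at about (240,275). In the side view it is at (305,168). The drive with the brass clip is at (300,213) in the scene view. There are three pink look-alikes, at (175,265), (228,338) and (378,225). Only the orange one lying in the blue rest fits the description.

```bash
python3 - <<'E'
from h import *
for n,boxes in (("scene",{"rest":(210,252,270,300),"drive":(240,150,335,245)}),("side",{"rest":(280,145,335,190),"drive":(300,150,405,245)})):
    z=np.load(n+"0.npz");p=z["p"];P=z["P"]
    hsv=cv2.cvtColor(p,cv2.COLOR_RGB2HSV)
    H,S,V=[hsv[...,i].astype(int) for i in range(3)]
    def box(b):
        m=np.zeros(H.shape,bool);m[b[1]:b[3],b[0]:b[2]]=1;return m&~np.isnan(P[...,0])
    def st(l,m):
        Q=P[m]; 
        if len(Q)<4: print(n,l,len(Q));return
        r=cv2.minAreaRect((Q[:,:2]*1000).astype(np.float32))
        print(n,l,len(Q),"med",np.median(Q,0).round(3),"zr",np.percentile(Q[:,2],[2,50,98]).round(3),"rect",np.round(r[0],1),np.round(r[1],1),round(r[2],1))
    b=box(boxes["rest"]); blue=b&(H>100)&(H<125)&(S>140)
    st("blue",blue); st("bluetop",blue&(P[...,2]>.03)&(P[...,2]<.038))
    org=b&(H>3)&(H<18)&(S>170)&(V>100); st("orange",org)
    Q=P[org]; o=Q[np.argsort(Q[:,2])]; print(o[:5].mean(0).round(3),o[-5:].mean(0).round(3))
    b=box(boxes["drive"])
    st("armtop",b&(P[...,2]>.188)&(P[...,2]<.2)&(S<60)); st("arm",b&(P[...,2]>.15)&(P[...,2]<.2)&(S<60)&(V>150))
    st("plate",b&(P[...,2]>.008)&(P[...,2]<.03)&(S<80))
    br=b&(H>10)&(H<30)&(S>110)&(P[...,2]>.03)&(P[...,2]<.07); st("brass",br); print(np.argwhere(br)[:,::-1].mean(0) if br.any() else 0)
s,d=[np.load(n+"0.npz")["p"] for n in("scene","side")]
a=cv2.resize(s[180:310,200:340],None,fx=4,fy=4,interpolation=2);save(a,"pics/crop1.png")
E
```

```text
scene blue 624 med [0.523 0.254 0.028] zr [-0.     0.028  0.036] rect [537.3 242.6] [115.8  73. ] 23.5
scene bluetop 282 med [0.541 0.259 0.033] zr [0.03  0.033 0.036] rect [529.7 248.9] [86.4 55. ] 23.8
scene orange 143 med [0.472 0.232 0.086] zr [0.046 0.086 0.105] rect [487.6 206.1] [49.5 66.5] 24.4
[0.498 0.231 0.037] [0.465 0.22  0.105]
scene armtop 823 med [0.624 0.039 0.194] zr [0.189 0.194 0.197] rect [652.8  39.2] [175.1  59.2] 12.7
scene arm 1311 med [0.619 0.046 0.192] zr [0.161 0.192 0.196] rect [652.   39.7] [176.7  59.7] 13.3
scene plate 1284 med [0.616 0.054 0.012] zr [0.008 0.012 0.027] rect [678.7  25.6] [185.7 349.5] 78.9
scene brass 27 med [0.564 0.016 0.049] zr [0.047 0.049 0.051] rect [570.   13.8] [20.2 31.6] 59.5
[304.2962963  214.37037037]
side blue 375 med [0.526 0.224 0.022] zr [-0.002  0.022  0.034] rect [526.6 266.7] [117.1 103.3] 23.0
side bluetop 93 med [0.542 0.255 0.032] zr [0.03  0.032 0.035] rect [529.9 246.6] [80.3 61.4] 19.8
side orange 112 med [0.479 0.219 0.073] zr [0.038 0.073 0.102] rect [459.5 266.5] [ 51.3 115.9] 25.5
[0.483 0.266 0.022] [0.466 0.216 0.103]
side armtop 766 med [0.632 0.024 0.193] zr [0.188 0.193 0.196] rect [654.   35.5] [174.6  62.1] 12.9
side arm 1495 med [0.638 0.015 0.188] zr [0.157 0.188 0.195] rect [652.6  34.3] [177.8  64.1] 13.1
side plate 1407 med [0.629 0.011 0.011] zr [0.008 0.011 0.029] rect [633.6 177.4] [314.1 386.9] 13.4
side brass 59 med [0.502 0.221 0.049] zr [0.038 0.049 0.067] rect [537.2 120.7] [ 26.8 235.8] 18.4
[312.86440678 186.38983051]
```

View pics/crop1.png

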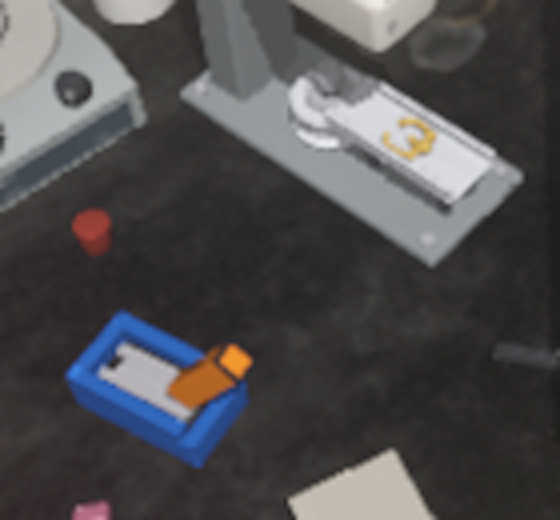

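The crop confirms the orange handle and steel shoe lying in the blue rest, with tines at the upper left and the handle leaning to the lower right. It also shows the clip lying in the track at full-image (304,214). I'll move toward the drive.

play_rows(steps=[{"claw": 0,"dp": [0.023,-0.021,-0.003],"angular": [0,0,0]},{"claw": 0,"dp": [0.023,-0.021,-0.003],"angular": [0,0,0]},{"claw": 0,"dp": [0.023,-0.021,-0.003],"angular": [0,0,0]},{"claw": 0,"dp": [0.023,-0.021,-0.003],"angular": [0,0,0]},{"claw": 0,"dp": [0.023,-0.021,-0.003],"angular": [0,0,0]},{"claw": 0,"dp": [0.023,-0.021,-0.003],"angular": [0,0,0]},{"claw": 0,"dp": [0.023,-0.021,-0.003],"angular": [0,0,0]},{"claw": 0,"dp": [0.023,-0.021,-0.003],"angular": [0,0,0]}])

```text
clock: 0.77
tcp_pos: [0.2913, -0.3373, 0.2421]
orientation: [-0.0, 0.99, 0.142, -0.0]
wrist_force: [0.4, -0.3, -0.3]
finger_gap: 0.0857
```

```bash
cat >> h.py <<'E'
def face(yaw,tilt=35):  # tool rotation: z leans forward along yaw, y across
    return R.from_euler('z',yaw,degrees=True).as_matrix()@R.from_euler('y',-tilt,degrees=True).as_matrix()@np.diag([1,-1,-1.])
def go(p,Rt,n):
    """n rows; rotation constant body rate; prints total dp in tool axes and rotvec"""
    M=T(); print("tcp",M[:3,3].round(4),"need tool-dp(now)",(M[:3,:3].T@(p-M[:3,3])).round(4),"dp(target axes)",(Rt.T@(p-M[:3,3])).round(4),"rot",R.from_matrix(M[:3,:3].T@Rt).as_rotvec(degrees=True).round(2))
E
python3 - <<'E'
from h import *
go(np.array([.40,.06,.30]),face(18),1); print(env.calibration("wrist"))
print(face(0))
E
```

```text
tcp [ 0.2913 -0.3373  0.2421] need tool-dp(now) [ 0.2158 -0.3509 -0.0577] dp(target axes) [ 0.2185 -0.3443  0.0823] rot [ 0.49 35.   -1.66]
{'fx': 284.48022434448797, 'fy': 284.48022434448797, 'cx': 321.1905057311397, 'cy': 198.94008053036657, 'hand_eye': array([[-3.09715803e-04, -9.52149022e-01, -3.05634003e-01,
         7.87130682e-02],
       [ 9.99999837e-01, -4.41262696e-04,  3.61321354e-04,
         7.24472344e-05],
       [-4.78896658e-04, -3.05633841e-01,  9.52149004e-01,
        -1.56841404e-01],
       [ 0.00000000e+00,  0.00000000e+00,  0.00000000e+00,
         1.00000000e+00]])}
[[ 0.81915204  0.          0.57357644]
 [ 0.         -1.          0.        ]
 [ 0.57357644  0.         -0.81915204]]
```

play_rows(steps=[{"claw": 0,"dp": [0.015,-0.041,0],"angular": [0,7,0]},{"claw": 0,"dp": [0.015,-0.041,0],"angular": [0,7,0]},{"claw": 0,"dp": [0.015,-0.041,0],"angular": [0,7,0]},{"claw": 0,"dp": [0.015,-0.041,0.005],"angular": [0,7,0]},{"claw": 0,"dp": [0.015,-0.041,0.01],"angular": [0,7,0]},{"claw": 0,"dp": [0.015,-0.041,0.015],"angular": [0,0,0]},{"claw": 0,"dp": [0.015,-0.041,0.015],"angular": [0,0,0]},{"claw": 0,"dp": [0.01,-0.041,0.015],"angular": [0,0,0]}])

```text
clock: 1.43
tcp_pos: [0.3261, -0.0153, 0.2339]
orientation: [-0.042, 0.945, 0.131, 0.298]
wrist_force: [1.1, 1.0, -1.2]
finger_gap: 0.0855
```

```bash
python3 - <<'E'
from h import *
p,P,W,c=snap("wrist"); save(p,"pics/w1.png"); np.savez("w1.npz",p=p,P=P); print(T().round(3), env.get_state()["joint_pos"].round(2))
E
```

```text
[[ 0.784  0.291  0.549  0.325]
 [ 0.236 -0.957  0.171 -0.004]
 [ 0.574 -0.004 -0.819  0.233]
 [ 0.     0.     0.     1.   ]] [-0.87 -0.63 -0.83  1.1   0.56  2.05]
```

View pics/w1.png

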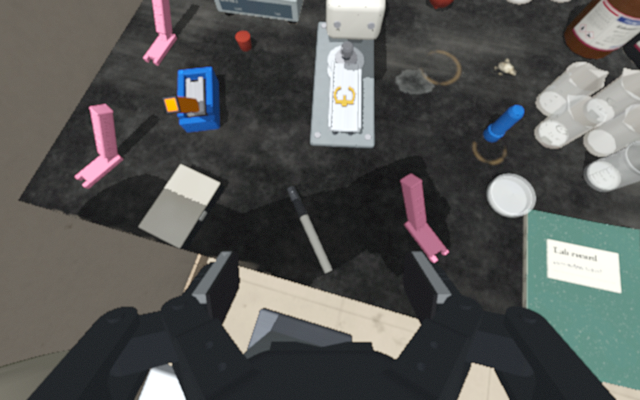

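The wrist view shows the clip at (344,95) in the track, with the spindle at (346,50). The rest and fork are at (198,98), with the handle end at (175,104) and the tines pointing up. Measuring from it.

```bash
python3 - <<'E'
from h import *
z=np.load("w1.npz");p=z["p"];P=z["P"];hsv=cv2.cvtColor(p,cv2.COLOR_RGB2HSV);H,S,V=[hsv[...,i].astype(int) for i in range(3)]
Z=P[...,2]
def box(a,b,c,d):
    m=np.zeros(H.shape,bool);m[b:d,a:c]=1;return m&~np.isnan(Z)
def st(l,m):
    Q=P[m];r=cv2.minAreaRect((Q[:,:2]*1000).astype(np.float32)); print(l,len(Q),np.mean(Q,0).round(4),np.percentile(Q[:,2],[2,98]).round(3),[np.round(x,1) for x in r])
b=box(160,55,230,140);blue=b&(H>100)&(H<125)&(S>140)
st("bluetop",blue&(Z>.029)&(Z<.039))
org=b&(H>3)&(H<18)&(S>170);st("orange",org)
st("shoe",b&(S<60)&(V>130)&(Z>.02))
b=box(305,20,380,150)
st("plate",b&(Z>.005)&(Z<.02)&(S<60)&(V>90)); st("track",b&(Z>.04)&(Z<.058)&(V>190))
br=b&(H>10)&(H<30)&(S>110);st("brass",br);print(np.nanmedian(Z[br]))
st("spindle",b&(Z>.06)&(Z<.075)); st("motor",box(300,0,390,40)&(Z>.13)&(V>170))
bench=box(230,150,290,180);print("bench",np.nanmedian(Z[bench]))
a=cv2.resize(p[20:150,300:390],None,fx=6,fy=6,interpolation=2)
cc=cv2.resize(p[50:140,155:235],None,fx=6,fy=6,interpolation=2);h=max(a.shape[0],cc.shape[0])
q=[cv2.copyMakeBorder(x,0,h-x.shape[0],0,0,0) for x in(a,cc)];save(cv2.resize(np.hstack(q),None,fx=.75,fy=.75),"pics/crop2.png")
E
```

```text
bluetop 754 [0.5391 0.2451 0.0344] [0.029 0.037] [array([526.6, 244.3]), array([95.2, 54. ]), np.float64(23.9)]
orange 242 [0.4802 0.2171 0.0767] [0.045 0.103] [array([479.6, 223.3]), array([49. , 16.3]), np.float64(21.1)]
shoe 406 [0.5302 0.2476 0.0321] [0.026 0.054] [array([521.5, 246.2]), array([81.7, 28.5]), np.float64(24.5)]
plate 3810 [0.603  0.0281 0.0135] [0.009 0.017] [array([632.3,  31.3]), array([242.8,  99.9]), np.float64(13.0)]
track 2190 [0.576  0.0202 0.048 ] [0.041 0.055] [array([595.2,  24. ]), array([157.3,  49.7]), np.float64(15.3)]
brass 118 [0.5679 0.018  0.0511] [0.049 0.053] [array([570.5,  18.6]), array([30.4, 29.8]), np.float64(13.8)]
0.05118981019147642
spindle 151 [0.6428 0.034  0.0671] [0.061 0.071] [array([644.9,  34. ]), array([18.1, 18.6]), np.float64(14.2)]
motor 1930 [0.5693 0.0182 0.1806] [0.158 0.196] [array([572. ,  18.5]), array([13.3, 58.6]), np.float64(10.8)]
bench 0.0013961315813742492
```

View pics/crop2.png

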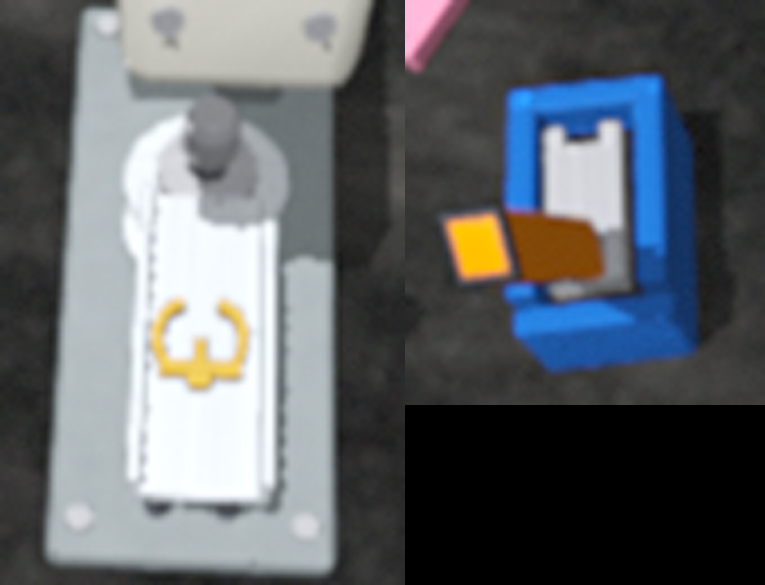

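```bash
cat >> h.py <<'E'
Fd=face(0)
rest=np.array([.5266,.2443,0]); ry=23.9; sp=np.array([.6449,.034,0]); dy=13.0
ux=lambda a:np.array([np.cos(np.radians(a)),np.sin(np.radians(a)),0])
def tcp_for_tip(tip,yaw):  # nominal grasp
    return tip-.0815*ux(yaw)+[0,0,.0491]+.011*face(yaw)[:,2]
E
python3 - <<'E'
from h import *
z=np.load("w1.npz");p=z["p"];P=z["P"];hsv=cv2.cvtColor(p,cv2.COLOR_RGB2HSV);H,S,V=[hsv[...,i].astype(int) for i in range(3)]
pk=(H>160)&(S>60)&(V>120)&~np.isnan(P[...,0])
n,l,s,_=cv2.connectedComponentsWithStats(pk.astype(np.uint8))
g=rest-.049*ux(ry)
for i in range(1,n):
    if s[i,4]>200:
        Q=P[l==i]; L=(Q-g)@np.c_[ux(ry),ux(ry+90),[0,0,1]]
        print(s[i,:4],"rel grip fork axes min",L.min(0).round(3),"max",L.max(0).round(3))
tip=rest+.0325*ux(ry)+[0,0,.022]; t=tcp_for_tip(tip,ry); print(t)
Rt=face(ry);go(t-.09*Rt[:,2],Rt,1)
E
```

```text
[142   0  34  66] rel grip fork axes min [ 0.142  0.036 -0.001] max [0.3   0.106 0.062]
[ 74 104  49  84] rel grip fork axes min [-0.072  0.095 -0.   ] max [0.077 0.2   0.087]
[401 174  48  89] rel grip fork axes min [-0.26  -0.338 -0.001] max [-0.13  -0.207  0.268]
[0.4875699  0.22700424 0.06208933]
tcp [ 0.3252 -0.0045  0.2329] need tool-dp(now) [ 0.0842 -0.1675  0.1785] dp(target axes) [ 0.1005 -0.1458  0.1888] rot [ 3.8  -0.07 -5.84]
```

play_rows(steps=[{"claw": 60,"dp": [0,-0.01,0],"angular": [3.8,0,-5.8]},{"claw": 60,"dp": [0.0144,-0.0195,0.027],"angular": [0,0,0]},{"claw": 60,"dp": [0.0144,-0.0195,0.027],"angular": [0,0,0]},{"claw": 60,"dp": [0.0144,-0.0195,0.027],"angular": [0,0,0]},{"claw": 60,"dp": [0.0144,-0.0195,0.027],"angular": [0,0,0]},{"claw": 60,"dp": [0.0144,-0.0195,0.027],"angular": [0,0,0]},{"claw": 60,"dp": [0.0144,-0.0195,0.027],"angular": [0,0,0]},{"claw": 60,"dp": [0.0144,-0.0195,0.027],"angular": [0,0,0]}])

```text
clock: 2.15
tcp_pos: [0.4303, 0.1709, 0.145]
orientation: [-0.058, 0.935, 0.195, 0.291]
wrist_force: [1.2, -1.6, 1.0]
finger_gap: 0.0653
```

```bash
python3 - <<'E'
from h import *
p,P,W,c=snap("wrist"); save(p,"pics/w2.png"); np.savez("w2.npz",p=p,P=P,W=W); print(env.get_state()["finger_gap"], env.get_state()["joint_pos"].round(2))
tip=rest+.0325*ux(ry)+[0,0,.022]; t=tcp_for_tip(tip,ry); Rt=face(ry);go(t-.0*Rt[:,2],Rt,1)
hsv=cv2.cvtColor(p,cv2.COLOR_RGB2HSV);H,S,V=[hsv[...,i].astype(int) for i in range(3)];Z=P[...,2]
ok=~np.isnan(Z)&(np.linalg.norm(P[...,:2]-rest[:2],axis=-1)<.13)
def st(l,m):
    Q=P[m];r=cv2.minAreaRect((Q[:,:2]*1000).astype(np.float32)); L=(Q-rest)@np.c_[ux(ry),ux(ry+90),[0,0,1]];print(l,len(Q),"rel rest min",np.percentile(L,1,0).round(4),"max",np.percentile(L,99,0).round(4),[np.round(x,1) for x in r])
blue=ok&(H>100)&(H<125)&(S>140);st("bluetop",blue&(Z>.029)&(Z<.039))
st("orange",ok&(H>3)&(H<18)&(S>170)); st("shoe",ok&(S<60)&(V>90)&(Z>.02)&(Z<.04))
E
```

```text
0.06538443910774797 [ 0.09 -0.31 -0.97  0.33  0.18  2.87]
tcp [0.4307 0.1756 0.1424] need tool-dp(now) [ 0.0147 -0.0242  0.1074] dp(target axes) [ 0.0136 -0.024   0.1076] rot [0.1  0.58 0.05]
bluetop 1548 rel rest min [-0.0439 -0.0254  0.0292] max [0.0458 0.0277 0.0368] [array([526.3, 245.7]), array([92.8, 53.5]), np.float64(23.7)]
orange 455 rel rest min [-0.0764 -0.078   0.0185] max [0.1085 0.009  0.1076] [array([554.3, 226.1]), array([201.4,  31.5]), np.float64(0.5)]
shoe 1178 rel rest min [-0.1289 -0.0099  0.0229] max [0.0311 0.0298 0.0332] [array([480.1, 232.5]), array([164.3,  33.2]), np.float64(19.0)]
```

View pics/w2.png

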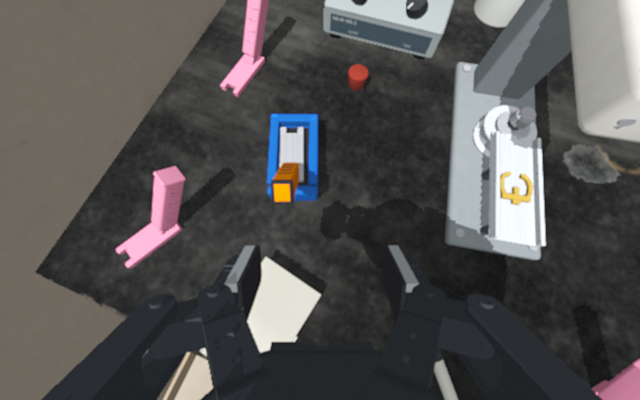

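The wrist view shows the handle end at (283,190), directly ahead and slightly left, as predicted. The rest agrees with the earlier pose to about 1.4 mm. Approaching along the handle.

play_rows(force=60, steps=[{"claw": 60,"dp": [0.007,-0.012,0.005],"angular": [0.1,0.6,0]},{"claw": 60,"dp": [0.0068,-0.012,0.01],"angular": [0,0,0]},{"claw": 60,"dp": [0,0,0.018],"angular": [0,0,0]},{"claw": 60,"dp": [0,0,0.018],"angular": [0,0,0]},{"claw": 60,"dp": [0,0,0.018],"angular": [0,0,0]},{"claw": 60,"dp": [0,0,0.018],"angular": [0,0,0]},{"claw": 60,"dp": [0,0,0.012],"angular": [0,0,0]},{"claw": 60,"dp": [0,0,0.0086],"angular": [0,0,0]}])

```text
clock: 2.87
tcp_pos: [0.4874, 0.2194, 0.063]
orientation: [-0.06, 0.934, 0.194, 0.294]
wrist_force: [0.2, 0.6, 0.8]
finger_gap: 0.0656
```

```bash
python3 - <<'E'
from h import *
p,P,W,c=snap("wrist"); save(p,"pics/w3.png",(180,120,460,400),2.1); print(env.get_state()["finger_gap"], env.get_state()["joint_pos"].round(2))
tip=rest+.0325*ux(ry)+[0,0,.022]; t=tcp_for_tip(tip,ry); Rt=face(ry);go(t-.0*Rt[:,2],Rt,1)
hsv=cv2.cvtColor(p,cv2.COLOR_RGB2HSV);H,S,V=[hsv[...,i].astype(int) for i in range(3)]
m=(H>3)&(H<18)&(S>170)&~np.isnan(P[...,0])&(P[...,2]>.03)
m=m&(np.linalg.norm(P[...,:2]-rest[:2],axis=-1)<.1)
L=(P[m]-T()[:3,3])@T()[:3,:3]; print("orange in tool axes",np.percentile(L,[2,50,98],0).round(4), m.sum())
E
```

```text
0.06572735979210777 [ 0.2   0.   -1.   -0.03  0.11  2.97]
tcp [0.4875 0.2193 0.0623] need tool-dp(now) [ 0.0024 -0.007   0.0019] dp(target axes) [ 0.0025 -0.007   0.002 ] rot [ 0.38  0.16 -0.28]
orange in tool axes [[-0.004  -0.0177 -0.0477]
 [ 0.0129 -0.0083 -0.0184]
 [ 0.0138 -0.0015  0.0252]] 1184
```

View pics/w3.png

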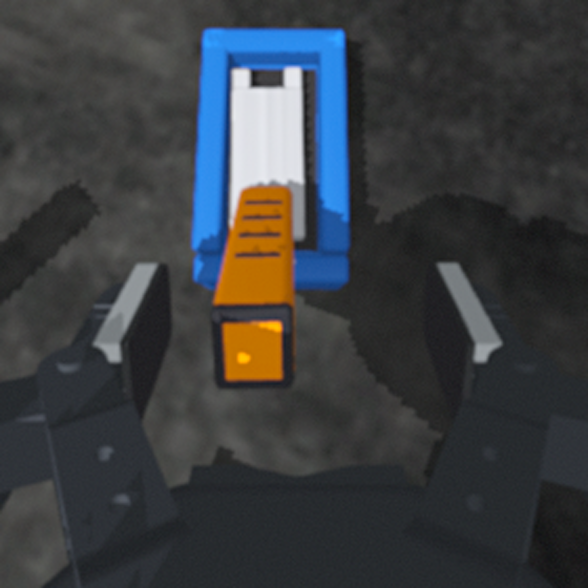

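The crop shows the handle between the open fingers but left of centre (about 9 mm in tool −y). The shoe lies slightly left in the pocket. Centre, then grip.

play_rows(force=60, steps=[{"claw": 60,"dp": [0.0025,-0.005,0],"angular": [0,0,0]},{"claw": 60,"dp": [0,-0.004,0],"angular": [0,0,0]},{"claw": 255,"dp": [0,0,0],"angular": [0,0,0]},{"claw": 255,"dp": [0,0,0],"angular": [0,0,0]},{"claw": 255,"dp": [0,0,0],"angular": [0,0,0]},{"claw": 255,"dp": [0,0,0],"angular": [0,0,0]},{"claw": 255,"dp": [0,0,0],"angular": [0,0,0]},{"claw": 255,"dp": [0,0,0],"angular": [0,0,0]}])

```text
clock: 3.58
tcp_pos: [0.4865, 0.2287, 0.067]
orientation: [-0.06, 0.933, 0.194, 0.296]
wrist_force: [-2.8, -0.9, 5.0]
finger_gap: 0.0171
```

```bash
cat > fk.py <<'E'
from h import *
def fork(tag,pic=False):
    p,P,W,c=snap("wrist"); 
    if pic: save(p,f"pics/{tag}.png",(180,60,460,400),1.7)
    hsv=cv2.cvtColor(p,cv2.COLOR_RGB2HSV);H,S,V=[hsv[...,i].astype(int) for i in range(3)]
    M=T();L=(P-M[:3,3])@M[:3,:3]
    near=~np.isnan(P[...,0])&(np.abs(L[...,1])<.03)&(L[...,0]<.12)
    o=near&(H>3)&(H<18)&(S>170)&(L[...,0]<.04)
    print("orange tool",np.percentile(L[o],[2,50,98],0).round(4).tolist())
    return p,P,L,H,S,V
E
python3 - <<'E'
from fk import *
p,P,L,H,S,V=fork("w4")
s=env.get_state();print(s["finger_gap"],s["wrist_force"].round(1),s["joint_pos"].round(2));print(T().round(4))
Q=(P-rest)@np.c_[ux(ry),ux(ry+90),[0,0,1]]
m=(S<60)&(V>110)&(abs(Q[...,2]-.03)<.006)&(abs(Q[...,1])<.018)&(abs(Q[...,0])<.038)
r=cv2.minAreaRect((P[m][:,:2]*1000).astype(np.float32));print(m.sum(),r,np.percentile(Q[m],[1,50,99],0).round(4).tolist())
print("tip tool", np.percentile(L[m],[1,99],0).round(4).tolist())
E
```

```text
orange tool [[-0.0085, -0.0081, -0.0452], [0.0081, -0.0005, -0.0215], [0.009, 0.0083, 0.0271]]
0.01677314716340192 [-2.9 -0.8  4.8] [ 0.23 -0.   -1.   -0.03  0.1   2.99]
[[ 0.7498  0.3975  0.5289  0.4865]
 [ 0.3267 -0.9176  0.2265  0.2287]
 [ 0.5754  0.003  -0.8179  0.067 ]
 [ 0.      0.      0.      1.    ]]
1910 ((527.3163452148438, 246.75848388671875), (67.72655487060547, 27.5821475982666), 24.49892807006836) [[-0.0294, -0.0109, 0.0243], [0.0044, 0.0022, 0.0314], [0.0314, 0.0156, 0.0329]]
tip tool [[-0.0097, -0.0141, 0.0371], [0.04, 0.0123, 0.0745]]
```

play_rows(steps=[{"claw": 255,"dp": [0.004,0,-0.0057],"angular": [0,0,0]},{"claw": 255,"dp": [0.009,0,-0.0129],"angular": [0,0,0]},{"claw": 255,"dp": [0.01,0,-0.0143],"angular": [0,0,0]},{"claw": 255,"dp": [0.01,0,-0.0143],"angular": [0,0,0]},{"claw": 255,"dp": [0.01,0,-0.0143],"angular": [0,0,0]},{"claw": 255,"dp": [0,0,0],"angular": [-1.5,0,2.2]},{"claw": 255,"dp": [0,0.01,0],"angular": [-2.5,0,3.6]},{"claw": 255,"dp": [0,0.015,0],"angular": [-2.5,0,3.6]}])

```text
clock: 4.3
tcp_pos: [0.4953, 0.1959, 0.1414]
orientation: [-0.033, 0.947, 0.108, 0.299]
wrist_force: [-0.8, -0.4, -1.0]
finger_gap: 0.0172
```

```bash
python3 - <<'E'
from fk import *
p,P,L,H,S,V=fork("w5",True)
s=env.get_state();print(s["finger_gap"],s["wrist_force"].round(1),s["joint_pos"].round(2));print(T().round(4))
m=(S<60)&(V>110)&(abs(L[...,1])<.02)&(L[...,0]<.06)&(L[...,2]>.015)&(L[...,2]<.1)
A=R.from_euler('y',35,degrees=True).as_matrix()  # map tool axes-> fork axes
F=L@Fd.T
print(m.sum(),"shoe fork-axes rel TCP",np.percentile(F[m],[0.5,2,50,98,99.5],0).round(4).tolist())
top=m&(abs(F[...,2]-np.median(F[m][:,2]))<.004)
q=F[top]; r=cv2.minAreaRect((q[:,:2]*1000).astype(np.float32));print(r); print("slope",np.linalg.lstsq(np.c_[q[:,:2],np.ones(len(q))],q[:,2],rcond=None)[0])
E
```

```text
orange tool [[-0.0079, -0.0114, -0.0457], [0.0084, -0.0033, -0.0303], [0.0093, 0.0046, 0.0251]]
0.017073046405830444 [ 0.5 -1.6 -1.7] [ 0.22 -0.14 -0.88  0.22 -0.01  3.14]
[[ 0.7986  0.2185  0.5608  0.496 ]
 [ 0.1818 -0.9758  0.1213  0.1925]
 [ 0.5737  0.0051 -0.819   0.141 ]
 [ 0.      0.      0.      1.    ]]
1885 shoe fork-axes rel TCP [[0.0122, -0.0086, -0.0393], [0.0162, -0.0083, -0.0368], [0.0471, 0.0045, -0.0353], [0.0733, 0.0169, -0.0336], [0.0749, 0.0174, -0.0208]]
((43.072628021240234, 4.30091667175293), (64.27796936035156, 25.921674728393555), 0.8249309659004211)
slope [-0.00464829  0.00877581 -0.03517067]
```

View pics/w5.png

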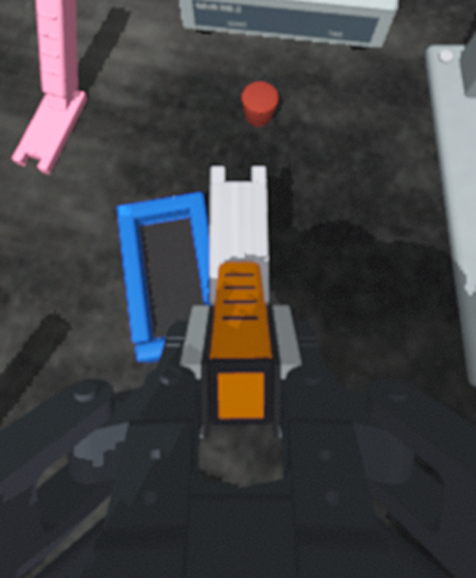

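The fork is held firmly, with its shoe out of the rest: tines at crop (238,170), handle end at (240,395). The shoe is level to within 0.5°. j6 is at its limit, but moving toward −y relieves it.

```bash
cat >> h.py <<'E'
OFF=np.array([.0765,0,-.0435])
def tcpT(along,z,lat=0): return sp+(along-OFF[0])*ux(dy)+lat*ux(dy+90)+[0,0,z-OFF[2]]
def rows(along,z,lat=0): go(tcpT(along,z,lat),face(dy),1)
E
python3 - <<'E'
from h import *
rows(-.112,.085)
E
```

```text
tcp [0.496  0.1925 0.141 ] need tool-dp(now) [-0.0714  0.1883 -0.0336] dp(target axes) [-0.0719  0.1879 -0.0351] rot [ 0.46 -0.01 -0.14]
```

play_rows(steps=[{"claw": 255,"dp": [-0.015,0.012,-0.007],"angular": [0.4,0,0]},{"claw": 255,"dp": [-0.015,0.025,-0.007],"angular": [0,0,0]},{"claw": 255,"dp": [-0.015,0.03,-0.007],"angular": [0,0,0]},{"claw": 255,"dp": [-0.015,0.03,-0.007],"angular": [0,0,0]},{"claw": 255,"dp": [-0.012,0.03,-0.007],"angular": [0,0,0]},{"claw": 255,"dp": [0,0.03,0],"angular": [0,0,0]},{"claw": 255,"dp": [0,0.02,0],"angular": [0,0,0]},{"claw": 255,"dp": [0,0.011,0],"angular": [0,0,0]}])

```text
clock: 5.02
tcp_pos: [0.4619, -0.0091, 0.1282]
orientation: [-0.035, 0.948, 0.106, 0.299]
wrist_force: [0.1, 1.6, -1.8]
finger_gap: 0.0169
```

```bash
python3 - <<'E'
from fk import *
rows(-.112,.085)
s=env.get_state();print(s["qvel"].round(3),s["joint_pos"].round(2))
p,P,L,H,S,V=fork("w6",True)
D=(P-sp)@np.c_[ux(dy),ux(dy+90),[0,0,1]]
F=L@Fd.T
m=(S<60)&(V>110)&(abs(L[...,1])<.02)&(F[...,0]<.09)&(F[...,0]>.01)&(abs(F[...,2]+.0355)<.006)
for n,Q in(("fork axes",F[m]),("drive axes",D[m])): print(n,m.sum(),np.percentile(Q,[0.5,2,50,98,99.5],0).round(4).tolist(),cv2.minAreaRect((Q[:,:2]*1000).astype(np.float32)))
b=(H>10)&(H<30)&(S>110)&(abs(D[...,2]-.05)<.006)&(abs(D[...,1])<.03)&(D[...,0]>-.12)
print("brass",b.sum(),np.percentile(D[b],[1,50,99],0).round(4).tolist())
t=(V>150)&(S<60)&(abs(D[...,2]-.053)<.004)&(abs(D[...,1])<.04)&(D[...,0]>-.14)&(D[...,0]<-.02); print("walls",t.sum(),np.percentile(D[t],[1,50,99],0).round(4).tolist())
q=(D[...,2]>.062)&(D[...,2]<.073)&(abs(D[...,0])<.02)&(abs(D[...,1])<.02);print("spindle",q.sum(),np.percentile(D[q],[2,50,98],0).round(4).tolist())
E
```

```text
tcp [ 0.4619 -0.0091  0.1282] need tool-dp(now) [-0.0003 -0.0008 -0.0005] dp(target axes) [-0.0003 -0.0008 -0.0005] rot [-0.05 -0.09 -0.21]
[-0.34   0.148  0.104  0.09   0.176 -0.315] [-0.45 -0.26 -0.98  0.36  0.37  2.56]
orange tool [[-0.0086, -0.009, -0.0456], [0.0076, -0.0009, -0.0317], [0.0085, 0.007, 0.0251]]
fork axes 1864 [[0.0117, -0.0113, -0.0389], [0.0162, -0.011, -0.0373], [0.0469, 0.0018, -0.036], [0.0726, 0.0141, -0.0345], [0.0743, 0.0146, -0.0342]] ((42.65827560424805, 1.5002155303955078), (64.60542297363281, 25.984058380126953), 0.6518181562423706)
drive axes 1864 [[-0.1758, -0.0131, 0.0896], [-0.1714, -0.0128, 0.0911], [-0.1406, -0.0001, 0.0925], [-0.1149, 0.0123, 0.0939], [-0.1132, 0.0127, 0.0943]] ((-144.84957885742188, -0.32947826385498047), (64.606689453125, 25.986286163330078), 0.47371694445610046)
brass 329 [[-0.0906, -0.0128, 0.049], [-0.0818, 0.002, 0.0514], [-0.0598, 0.0169, 0.0529]]
walls 932 [[-0.1282, -0.0224, 0.0496], [-0.0781, 0.007, 0.0542], [-0.0213, 0.0233, 0.0558]]
spindle 224 [[-0.0084, -0.0083, 0.0624], [-0.004, 0.0008, 0.068], [0.0018, 0.0096, 0.0704]]
```

View pics/w6.png

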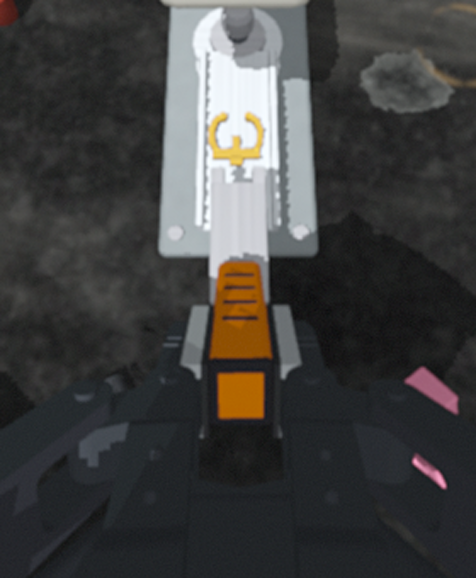

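Tines at crop (238,172) are centred over the track, 20 mm behind the clip's tail (238,160). Lowering.

play_rows(steps=[{"claw": 255,"dp": [-0.0036,-0.001,0.0051],"angular": [0,0,0]},{"claw": 255,"dp": [-0.0036,0,0.0051],"angular": [0,0,0]},{"claw": 255,"dp": [-0.0036,0,0.0051],"angular": [0,0,0]},{"claw": 255,"dp": [-0.0036,0,0.0051],"angular": [0,0,0]},{"claw": 255,"dp": [-0.0036,0,0.0051],"angular": [0,0,0]},{"claw": 255,"dp": [-0.0024,0,0.0035],"angular": [0,0,0]},{"claw": 255,"dp": [0,0,0],"angular": [0,0,0]},{"claw": 255,"dp": [0,0,0],"angular": [0,0,0]}])

```text
clock: 5.73
tcp_pos: [0.4635, -0.0055, 0.0954]
orientation: [-0.038, 0.948, 0.109, 0.296]
wrist_force: [0.9, 0.4, -0.8]
finger_gap: 0.0167
```

```bash
cat > ck.py <<'E'
from fk import *
import sys
rows(-.112,.0465,.001); s=env.get_state();print("F",s["wrist_force"].round(1),"Tq",s["ft_torque"].round(2),s["joint_pos"].round(2))
p,P,L,H,S,V=fork(sys.argv[1],len(sys.argv)>2)
D=(P-sp)@np.c_[ux(dy),ux(dy+90),[0,0,1]]
F=L@Fd.T
m=(S<60)&(V>110)&(abs(L[...,1])<.0105)&(F[...,0]<.07)&(F[...,0]>.02)&(abs(F[...,2]+.0355)<.006)
q=D[m];a=np.linalg.lstsq(np.c_[q[:,:2]-[q[:,0].max(),0],np.ones(len(q))],q[:,2],rcond=None)[0]
print("shoe top plane slope, z near front",a.round(4), "F z",np.median(F[m][:,2]).round(4))
f=(S<60)&(V>120)&(abs(D[...,1])<.015)&(D[...,0]>-.055)&(D[...,0]<-.03)&(D[...,2]<.06);print("floor z",f.sum(),np.nanmedian(D[f][:,2]).round(4))
b=(H>10)&(H<30)&(S>110)&(abs(D[...,2]-.05)<.006)&(abs(D[...,1])<.03)&(D[...,0]>-.12)
if b.sum()>5: print("brass",b.sum(),np.percentile(D[b],[1,50,99],0).round(4).tolist())
E
python3 ck.py w7
```

```text
tcp [ 0.4635 -0.0055  0.0954] need tool-dp(now) [-0.0055  0.0013  0.0028] dp(target axes) [-0.0055  0.0013  0.0028] rot [-0.44  0.26 -0.05]
F [ 0.9  0.4 -0.8] Tq [-0.16  0.65 -0.01] [-0.44 -0.19 -1.03  0.24  0.37  2.57]
orange tool [[-0.0084, -0.0083, -0.0453], [0.0078, -0.0002, -0.0315], [0.0088, 0.0077, 0.0253]]
shoe top plane slope, z near front [-0.011   0.0144  0.0591] F z -0.0361
floor z 734 0.0465
brass 449 [[-0.0908, -0.0128, 0.0488], [-0.0817, 0.0021, 0.0513], [-0.0594, 0.0169, 0.0528]]
```

j3 reached its limit (−1.03), so the shoe is still about 5 mm above the floor. Going forward about 10 mm, still short of the tail, will relieve the joint, and then I'll lower.

play_rows(steps=[{"claw": 255,"dp": [0.0025,0.001,0.0017],"angular": [-0.4,0.2,0]},{"claw": 255,"dp": [0.0035,0,0.0025],"angular": [0,0,0]},{"claw": 255,"dp": [0.0022,0,0.0015],"angular": [0,0,0]},{"claw": 255,"dp": [-0.0011,0,0.0016],"angular": [0,0,0]},{"claw": 255,"dp": [-0.0011,0,0.0016],"angular": [0,0,0]},{"claw": 255,"dp": [-0.0008,0,0.0011],"angular": [0,0,0]},{"claw": 255,"dp": [0,0,0],"angular": [0,0,0]},{"claw": 255,"dp": [0,0,0],"angular": [0,0,0]}])

```text
clock: 6.45
tcp_pos: [0.4739, -0.0049, 0.0908]
orientation: [-0.034, 0.948, 0.107, 0.298]
wrist_force: [0.5, 0.6, -0.8]
finger_gap: 0.0172
```

```bash
python3 ck.py w8 
```

```text
tcp [ 0.4739 -0.0049  0.0908] need tool-dp(now) [-0.0113 -0.0004 -0.0069] dp(target axes) [-0.0113 -0.0004 -0.0069] rot [-0.    0.06 -0.07]
F [ 0.5  0.6 -0.8] Tq [-0.11  0.67 -0.03] [-0.42 -0.17 -1.03  0.2   0.35  2.59]
orange tool [[-0.0083, -0.0081, -0.0454], [0.0078, -0.0001, -0.0314], [0.0088, 0.0078, 0.0254]]
shoe top plane slope, z near front [-0.0094  0.0054  0.0548] F z -0.036
floor z 795 0.0465
brass 461 [[-0.0907, -0.0131, 0.0487], [-0.0818, 0.0022, 0.0512], [-0.0599, 0.0166, 0.0528]]
```

play_rows(steps=[{"claw": 255,"dp": [0.0035,0,0.0027],"angular": [0,0,0]},{"claw": 255,"dp": [0.0035,0,0.0027],"angular": [0,0,0]},{"claw": 255,"dp": [0.0035,0,0.0027],"angular": [0,0,0]},{"claw": 255,"dp": [0.0035,0,0.0026],"angular": [0,0,0]},{"claw": 255,"dp": [0.0035,0,0.0026],"angular": [0,0,0]},{"claw": 255,"dp": [0.0035,0,0.0026],"angular": [0,0,0]},{"claw": 255,"dp": [0.0035,0,0.0026],"angular": [0,0,0]},{"claw": 255,"dp": [0.0035,0,0.0026],"angular": [0,0,0]}])

```text
clock: 7.17
tcp_pos: [0.5091, 0.003, 0.0902]
orientation: [-0.034, 0.948, 0.108, 0.299]
wrist_force: [-1.8, -0.3, 0.9]
finger_gap: 0.0173
```

```bash
python3 ck.py w9 1
```

```text
tcp [0.5091 0.003  0.0902] need tool-dp(now) [-0.0404 -0.0006 -0.0281] dp(target axes) [-0.0404 -0.0007 -0.0281] rot [ 0.02 -0.01 -0.04]
F [-1.8 -0.3  0.9] Tq [-0.19  0.56  0.01] [-0.35 -0.09 -0.98  0.16  0.32  2.65]
orange tool [[-0.0089, -0.0083, -0.0457], [0.0073, -0.0002, -0.0318], [0.0082, 0.0075, 0.0261]]
shoe top plane slope, z near front [-0.0038  0.0012  0.0544] F z -0.0361
floor z 663 0.0466
brass 458 [[-0.0675, -0.0131, 0.0488], [-0.0567, 0.0019, 0.0513], [-0.0365, 0.0169, 0.0528]]
```

View pics/w9.png

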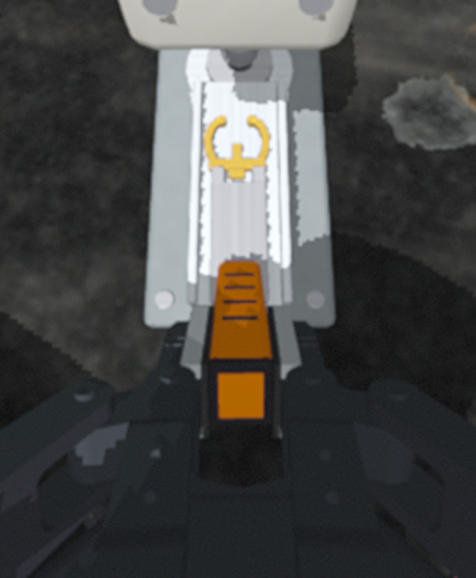

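The clip is riding squarely on the tines, with its tail in the notch at crop (238,172). Continuing.

play_rows(steps=[{"claw": 255,"dp": [0.0026,0,0.0021],"angular": [0,0,0]},{"claw": 255,"dp": [0.0026,0,0.0021],"angular": [0,0,0]},{"claw": 255,"dp": [0.0026,0,0.002],"angular": [0,0,0]},{"claw": 255,"dp": [0.0026,0,0.002],"angular": [0,0,0]},{"claw": 255,"dp": [0.0026,0,0.002],"angular": [0,0,0]},{"claw": 255,"dp": [0.0026,0,0.002],"angular": [0,0,0]},{"claw": 255,"dp": [0.0026,0,0.002],"angular": [0,0,0]},{"claw": 255,"dp": [0.0026,0,0.002],"angular": [0,0,0]}])

```text
clock: 7.88
tcp_pos: [0.5356, 0.0083, 0.09]
orientation: [-0.033, 0.947, 0.108, 0.3]
wrist_force: [-4.9, -1.8, 9.0]
finger_gap: 0.0169
```

```bash
python3 ck.py w10
```

```text
tcp [0.5356 0.0083 0.09  ] need tool-dp(now) [-0.0624 -0.0013 -0.0438] dp(target axes) [-0.0625 -0.0014 -0.0437] rot [ 0.1  -0.13 -0.01]
F [-4.9 -1.8  9. ] Tq [-0.22  0.3  -0.04] [-0.31 -0.04 -0.93  0.13  0.3   2.69]
orange tool [[-0.0086, -0.0081, -0.0458], [0.0077, -0.0001, -0.0317], [0.0087, 0.0078, 0.026]]
shoe top plane slope, z near front [0.0003 0.0013 0.0544] F z -0.0357
floor z 681 0.0542
brass 351 [[-0.0406, -0.0139, 0.0495], [-0.0325, 0.0011, 0.0514], [-0.021, 0.0161, 0.0528]]
```

play_rows(force=90, steps=[{"claw": 255,"dp": [0.0014,0,0.001],"angular": [0,0,0]},{"claw": 255,"dp": [0.0014,0,0.001],"angular": [0,0,0]},{"claw": 255,"dp": [0.0014,0,0.001],"angular": [0,0,0]},{"claw": 255,"dp": [0.0014,0,0.001],"angular": [0,0,0]},{"claw": 255,"dp": [0.0014,0,0.001],"angular": [0,0,0]},{"claw": 255,"dp": [0.0014,0,0.001],"angular": [0,0,0]},{"claw": 255,"dp": [0.0014,0,0.001],"angular": [0,0,0]},{"claw": 255,"dp": [0.0014,0,0.001],"angular": [0,0,0]}])

```text
clock: 8.6
tcp_pos: [0.5487, 0.0112, 0.0901]
orientation: [-0.033, 0.947, 0.107, 0.3]
wrist_force: [-5.5, -2.6, 10.0]
finger_gap: 0.0168
```

```bash
python3 ck.py w11
```

```text
tcp [0.5487 0.0112 0.0901] need tool-dp(now) [-0.0734 -0.0015 -0.0515] dp(target axes) [-0.0735 -0.0016 -0.0513] rot [ 0.14 -0.13 -0.03]
F [-5.5 -2.6 10. ] Tq [-0.29  0.41 -0.18] [-0.29 -0.01 -0.91  0.12  0.29  2.71]
orange tool [[-0.0084, -0.008, -0.0456], [0.0078, -0.0, -0.0316], [0.0088, 0.0078, 0.026]]
shoe top plane slope, z near front [-0.     -0.001   0.0544] F z -0.0358
floor z 932 0.0543
```

play_rows(steps=[{"claw": 255,"dp": [0.0005,0,0.0003],"angular": [0,0,0]},{"claw": 255,"dp": [0.0005,0,0.0003],"angular": [0,0,0]},{"claw": 255,"dp": [0.0005,0,0.0003],"angular": [0,0,0]},{"claw": 255,"dp": [0.0005,0,0.0003],"angular": [0,0,0]},{"claw": 255,"dp": [0.0005,0,0.0003],"angular": [0,0,0]},{"claw": 255,"dp": [0,0,0],"angular": [0,0,0]},{"claw": 255,"dp": [0,0,0],"angular": [0,0,0]},{"claw": 255,"dp": [0,0,0],"angular": [0,0,0]}])

```text
clock: 9.32
tcp_pos: [0.5517, 0.012, 0.0901]
orientation: [-0.033, 0.947, 0.108, 0.3]
wrist_force: [-4.0, -1.6, 7.8]
finger_gap: 0.0167
```

```bash
python3 - <<'E'
from h import *
rows(-.021,.0465,.001);s=env.get_state();print(s["wrist_force"].round(1),s["finger_gap"])
p,P,W,c=snap("side");D=(P-sp)@np.c_[ux(dy),ux(dy+90),[0,0,1]]
hsv=cv2.cvtColor(p,cv2.COLOR_RGB2HSV);H,S,V=[hsv[...,i].astype(int) for i in range(3)]
b=(H>12)&(H<32)&(S>90)&(abs(D[...,1])<.03)&(abs(D[...,0])<.06)&(D[...,2]<.07)&(D[...,2]>.03)
print(b.sum(),np.percentile(D[b],[1,50,99],0).round(4).tolist() if b.sum() else "")
E
```

```text
tcp [0.5517 0.012  0.0901] need tool-dp(now) [-0.0015 -0.0015 -0.0009] dp(target axes) [-0.0015 -0.0015 -0.0009] rot [ 0.11 -0.13 -0.02]
[-4.  -1.6  7.8] 0.01672478887091954
35 [[-0.0221, -0.0174, 0.0437], [-0.0127, -0.0014, 0.0481], [0.0047, 0.0134, 0.0506]]
```

play_rows(steps=[{"claw": 255,"dp": [0.0005,0,0.0003],"angular": [0,0,0]},{"claw": 255,"dp": [0.0005,0,0.0003],"angular": [0,0,0]},{"claw": 255,"dp": [0.0005,0,0.0003],"angular": [0,0,0]},{"claw": 255,"dp": [0.0005,0,0.0003],"angular": [0,0,0]},{"claw": 255,"dp": [0.0005,0,0.0003],"angular": [0,0,0]},{"claw": 255,"dp": [0,0,0],"angular": [0,0,0]},{"claw": 255,"dp": [0,0,0],"angular": [0,0,0]},{"claw": 255,"dp": [0,0,0],"angular": [0,0,0]}])

```text
clock: 10.03
tcp_pos: [0.5526, 0.0123, 0.0901]
orientation: [-0.033, 0.948, 0.107, 0.299]
wrist_force: [-23.3, -6.3, 25.5]
finger_gap: 0.0166
```

The advance stopped with force rising to about 24 N, at the tip position expected for home. Drawing back.

play_rows(force=60, steps=[{"claw": 255,"dp": [-0.0028,0,-0.0025],"angular": [0,0,0]},{"claw": 255,"dp": [-0.006,0,-0.005],"angular": [0,0,0]},{"claw": 255,"dp": [-0.0076,0,-0.0065],"angular": [0,0,0]},{"claw": 255,"dp": [-0.0076,0,-0.0065],"angular": [0,0,0]},{"claw": 255,"dp": [-0.0076,0,-0.0065],"angular": [0,0,0]},{"claw": 255,"dp": [-0.0076,0,-0.0065],"angular": [0,0,0]},{"claw": 255,"dp": [-0.0076,0,-0.0065],"angular": [0,0,0]},{"claw": 255,"dp": [-0.0076,0,-0.0065],"angular": [0,0,0]}])

```text
clock: 10.7
tcp_pos: [0.4825, -0.003, 0.0957]
orientation: [-0.034, 0.948, 0.107, 0.298]
wrist_force: [0.2, -0.8, -2.3]
finger_gap: 0.0165
```

```bash
python3 - <<'E'
from fk import *
rows(-.112,.095);s=env.get_state();print(s["wrist_force"].round(1),s["finger_gap"],s["joint_pos"].round(2))
p,P,L,H,S,V=fork("w12",True)
F=L@Fd.T;D=(P-sp)@np.c_[ux(dy),ux(dy+90),[0,0,1]]
m=(S<60)&(V>110)&(abs(L[...,1])<.02)&(F[...,0]<.09)&(F[...,0]>.01)&(abs(F[...,2]+.0355)<.006)
print("fork axes",np.percentile(F[m],[.5,50,99.5],0).round(4).tolist(),cv2.minAreaRect((F[m][:,:2]*1000).astype(np.float32)))
b=(H>12)&(H<32)&(S>90)&(abs(D[...,1])<.03)&(abs(D[...,0])<.06)&(D[...,2]<.07)&(D[...,2]>.03)
print("brass wrist",b.sum(),np.percentile(D[b],[1,50,99],0).round(4).tolist())
p,P,W,c=snap("side");save(p,"pics/s2.png",(290,150,420,250),5)
D=(P-sp)@np.c_[ux(dy),ux(dy+90),[0,0,1]]
hsv=cv2.cvtColor(p,cv2.COLOR_RGB2HSV);H,S,V=[hsv[...,i].astype(int) for i in range(3)]
b=(H>12)&(H<32)&(S>90)&(abs(D[...,1])<.03)&(abs(D[...,0])<.06)&(D[...,2]<.07)&(D[...,2]>.03)
print("brass side",b.sum(),np.percentile(D[b],[1,50,99],0).round(4).tolist())
E
```

```text
tcp [ 0.4825 -0.003   0.0957] need tool-dp(now) [ 0.0065  0.0005 -0.0476] dp(target axes) [ 0.0065  0.0005 -0.0476] rot [ 0.02  0.03 -0.07]
[ 0.2 -0.8 -2.3] 0.016526427637328412 [-0.4  -0.16 -1.01  0.21  0.34  2.61]
orange tool [[-0.0065, -0.0073, -0.045], [0.0097, 0.0007, -0.0311], [0.0107, 0.0084, 0.0254]]
fork axes [[0.0138, -0.0199, -0.0413], [0.0499, 0.0008, -0.0352], [0.0865, 0.0199, -0.0335]] ((50.99590301513672, 0.030801773071289062), (39.949317932128906, 76.96249389648438), 89.92163848876953)
brass wrist 418 [[-0.0241, -0.0145, 0.0475], [-0.0156, 0.0003, 0.0513], [0.0049, 0.016, 0.0526]]
brass side 37 [[-0.0213, -0.0166, 0.0443], [-0.0137, -0.0055, 0.0483], [0.004, 0.0149, 0.0499]]
```

View pics/w12.png

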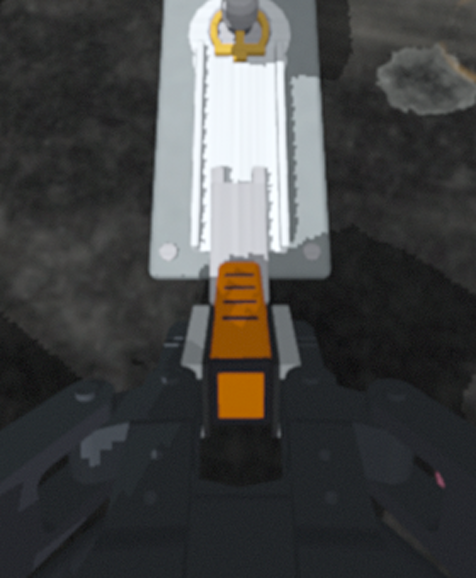

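The clip sits on the spindle groove (crop (240,45)), with its tail end at −24.1 mm against −25 nominal, and the fork is clear of it. Lifting, turning, and returning to the rest.

play_rows(steps=[{"claw": 255,"dp": [0.002,0,-0.008],"angular": [0,0,0]},{"claw": 255,"dp": [0.004,0,-0.0145],"angular": [0,0,0]},{"claw": 255,"dp": [0.004,0,-0.0145],"angular": [0,0,0]},{"claw": 255,"dp": [0.004,0,-0.0145],"angular": [0,0,0]},{"claw": 255,"dp": [0.002,0,-0.007],"angular": [1,0,-1.4]},{"claw": 255,"dp": [0,-0.01,0],"angular": [2,0,-2.9]},{"claw": 255,"dp": [0,-0.02,0],"angular": [2,0,-2.9]},{"claw": 255,"dp": [0,-0.03,0],"angular": [1,0,-1.4]}])

```text
clock: 11.47
tcp_pos: [0.4462, 0.0473, 0.1546]
orientation: [-0.06, 0.934, 0.193, 0.296]
wrist_force: [1.8, 0.4, -1.6]
finger_gap: 0.0167
```

```bash
python3 - <<'E'
from h import *
print(env.get_state()["joint_pos"].round(2))
go(np.array([.4853,.2265,.126]),face(23.7),1)
E
```

```text
[-0.37 -0.31 -0.93  0.49  0.41  2.46]
tcp [0.4462 0.0473 0.1546] need tool-dp(now) [ 0.0713 -0.1491  0.0845] dp(target axes) [ 0.0719 -0.1484  0.0852] rot [ 0.31 -0.1  -0.19]
```

play_rows(steps=[{"claw": 255,"dp": [0.01,-0.024,0.012],"angular": [0.3,0,-0.2]},{"claw": 255,"dp": [0.0115,-0.024,0.0135],"angular": [0,0,0]},{"claw": 255,"dp": [0.0115,-0.024,0.0135],"angular": [0,0,0]},{"claw": 255,"dp": [0.0115,-0.024,0.0135],"angular": [0,0,0]},{"claw": 255,"dp": [0.0115,-0.024,0.0135],"angular": [0,0,0]},{"claw": 255,"dp": [0.01,-0.018,0.012],"angular": [0,0,0]},{"claw": 255,"dp": [0.0053,-0.011,0.007],"angular": [0,0,0]},{"claw": 255,"dp": [0,0,0],"angular": [0,0,0]}])

```text
clock: 12.13
tcp_pos: [0.4824, 0.2315, 0.1244]
orientation: [-0.064, 0.933, 0.198, 0.294]
wrist_force: [-0.1, 0.6, -1.2]
finger_gap: 0.0168
```

```bash
cat > rk.py <<'E'
from fk import *
import sys
s=env.get_state();print(s["wrist_force"].round(1),s["joint_pos"].round(2))
go(np.array([.4853,.2265,.126]),face(23.7),1)
p,P,L,H,S,V=fork("r")
F=L@Fd.T;ry=23.8;r0=np.array([.5265,.245,0]);D=(P-r0)@np.c_[ux(ry),ux(ry+90),[0,0,1]]
m=(S<60)&(V>90)&(abs(L[...,1])<.02)&(F[...,0]<.09)&(F[...,0]>.01)&(abs(F[...,2]+.0355)<.006)
print("shoe rest axes",m.sum(),np.percentile(D[m],[.5,50,99.5],0).round(4).tolist(),cv2.minAreaRect((D[m][:,:2]*1000).astype(np.float32)))
q=F[m];print("slope",np.linalg.lstsq(np.c_[q[:,:2],np.ones(len(q))],q[:,2],rcond=None)[0].round(4))
b=(H>100)&(H<125)&(S>140)&(abs(D[...,2]-.034)<.003)&(abs(D[...,0])<.06)&(abs(D[...,1])<.04)
print("rim",b.sum(),np.percentile(D[b],[.5,99.5],0).round(4).tolist())
E
python3 rk.py
```

```text
[-0.1  0.6 -1.2] [ 0.23 -0.12 -0.91  0.18  0.11  2.99]
tcp [0.4824 0.2315 0.1244] need tool-dp(now) [ 0.0014  0.0057 -0.001 ] dp(target axes) [ 0.0014  0.0057 -0.001 ] rot [-0.32 -0.01  0.15]
orange tool [[-0.0073, -0.0088, -0.045], [0.009, -0.0009, -0.0294], [0.0099, 0.0069, 0.026]]
shoe rest axes 1851 [[-0.0337, -0.0068, 0.0861], [0.0015, 0.0063, 0.0884], [0.029, 0.0192, 0.0901]] ((-2.7629013061523438, 6.033124923706055), (64.57362365722656, 25.868722915649414), 1.0516068935394287)
slope [-0.0036  0.0045 -0.0355]
rim 1156 [[-0.0342, -0.0265, 0.0318], [0.0467, 0.0273, 0.0368]]
```

play_rows(steps=[{"claw": 255,"dp": [0.0013,0.003,0],"angular": [-0.3,0,0.15]},{"claw": 255,"dp": [0.0013,0.0027,0],"angular": [0,0,0]},{"claw": 255,"dp": [-0.0045,0,0.0064],"angular": [0,0,0]},{"claw": 255,"dp": [-0.0057,0,0.0082],"angular": [0,0,0]},{"claw": 255,"dp": [-0.0057,0,0.0082],"angular": [0,0,0]},{"claw": 255,"dp": [-0.0046,0,0.0066],"angular": [0,0,0]},{"claw": 255,"dp": [0,0,0],"angular": [0,0,0]},{"claw": 255,"dp": [0,0,0],"angular": [0,0,0]}])

```text
clock: 12.85
tcp_pos: [0.4865, 0.2231, 0.09]
orientation: [-0.061, 0.934, 0.193, 0.294]
wrist_force: [-1.1, 0.9, -0.7]
finger_gap: 0.0168
```

```bash
python3 rk.py
```

```text
[-1.1  0.9 -0.7] [ 0.21 -0.06 -0.96  0.06  0.11  2.98]
tcp [0.4865 0.2231 0.09  ] need tool-dp(now) [ 0.0209 -0.0035 -0.0294] dp(target axes) [ 0.0209 -0.0035 -0.0294] rot [ 0.21  0.06 -0.27]
orange tool [[-0.009, -0.0078, -0.0451], [0.0072, 0.0002, -0.0298], [0.0081, 0.0079, 0.0261]]
shoe rest axes 1848 [[-0.0335, -0.0165, 0.0521], [0.0019, -0.0036, 0.054], [0.0291, 0.0091, 0.0556]] ((-2.4501724243164062, -3.789957046508789), (64.9326171875, 25.902706146240234), 0.23471097648143768)
slope [-0.007   0.004  -0.0364]
rim 2347 [[-0.037, -0.0265, 0.0319], [0.0462, 0.0274, 0.0368]]
```

play_rows(steps=[{"claw": 255,"dp": [0.0006,-0.002,0.0004],"angular": [0,0,0]},{"claw": 255,"dp": [0.0005,-0.002,0.0003],"angular": [0,0,0]},{"claw": 255,"dp": [0,0,0],"angular": [0,0,0]},{"claw": 255,"dp": [-0.0012,0,0.0017],"angular": [0,0,0]},{"claw": 255,"dp": [-0.0012,0,0.0017],"angular": [0,0,0]},{"claw": 255,"dp": [0,0,0],"angular": [0,0,0]},{"claw": 255,"dp": [0,0,0],"angular": [0,0,0]},{"claw": 255,"dp": [0,0,0],"angular": [0,0,0]}])

```text
clock: 13.57
tcp_pos: [0.4859, 0.2286, 0.0858]
orientation: [-0.061, 0.934, 0.194, 0.294]
wrist_force: [-0.1, 0.3, -1.0]
finger_gap: 0.0167
```

```bash
python3 rk.py
```

```text
[-0.1  0.3 -1. ] [ 0.23 -0.04 -0.97  0.05  0.1   2.99]
tcp [0.4859 0.2286 0.0858] need tool-dp(now) [ 0.0219  0.0017 -0.0337] dp(target axes) [ 0.022   0.0017 -0.0337] rot [ 0.15  0.04 -0.17]
orange tool [[-0.0083, -0.0079, -0.0453], [0.008, 0.0001, -0.0274], [0.0088, 0.0078, 0.0261]]
shoe rest axes 1857 [[-0.0316, -0.0112, 0.0475], [0.0036, 0.0017, 0.0498], [0.0309, 0.0145, 0.0516]] ((-0.95745849609375, 1.4416961669921875), (64.45671844482422, 25.889163970947266), 0.4053277373313904)
slope [-0.0031  0.0064 -0.0359]
rim 2625 [[-0.0368, -0.0264, 0.032], [0.0469, 0.0274, 0.0368]]
```

play_rows(steps=[{"claw": 255,"dp": [-0.0017,0.0006,0.0025],"angular": [0,0,0]},{"claw": 255,"dp": [-0.0017,0,0.0025],"angular": [0,0,0]},{"claw": 255,"dp": [-0.0017,0,0.0025],"angular": [0,0,0]},{"claw": 255,"dp": [-0.0017,0,0.0025],"angular": [0,0,0]},{"claw": 255,"dp": [-0.0017,0,0.0025],"angular": [0,0,0]},{"claw": 255,"dp": [-0.0014,0,0.002],"angular": [0,0,0]},{"claw": 255,"dp": [0,0,0],"angular": [0,0,0]},{"claw": 255,"dp": [0,0,0],"angular": [0,0,0]}])

```text
clock: 14.28
tcp_pos: [0.4863, 0.228, 0.0681]
orientation: [-0.061, 0.934, 0.194, 0.294]
wrist_force: [0.1, 0.6, -1.6]
finger_gap: 0.0163
```

```bash
python3 rk.py
```

```text
[ 0.1  0.6 -1.6] [ 0.23 -0.01 -0.99 -0.02  0.1   2.99]
tcp [0.4863 0.228  0.0681] need tool-dp(now) [ 0.0319  0.001  -0.0483] dp(target axes) [ 0.032   0.001  -0.0483] rot [ 0.15  0.05 -0.17]
orange tool [[-0.0086, -0.008, -0.045], [0.0079, -0.001, -0.0206], [0.0088, 0.0081, 0.0269]]
shoe rest axes 1854 [[-0.0317, -0.0119, 0.0294], [0.0037, 0.0011, 0.0321], [0.0311, 0.0138, 0.0338]] ((-0.5699615478515625, 0.7341461181640625), (64.400634765625, 25.873376846313477), 0.6206182837486267)
slope [-0.007   0.0066 -0.0359]
rim 3176 [[-0.0372, -0.0264, 0.0315], [0.0465, 0.0274, 0.0368]]
```

play_rows(steps=[{"claw": 255,"dp": [-0.0004,0,0.0006],"angular": [0,0,0]},{"claw": 255,"dp": [-0.0004,0,0.0005],"angular": [0,0,0]},{"claw": 255,"dp": [0,0,0],"angular": [0,0,0]},{"claw": 60,"dp": [0,0,0],"angular": [0,0,0]},{"claw": 60,"dp": [0,0,0],"angular": [0,0,0]},{"claw": 60,"dp": [0,0,0],"angular": [0,0,0]},{"claw": 60,"dp": [0,0,0],"angular": [0,0,0]},{"claw": 60,"dp": [0,0,0],"angular": [0,0,0]}])

```text
clock: 15.0
tcp_pos: [0.4865, 0.2281, 0.0672]
orientation: [-0.061, 0.934, 0.194, 0.294]
wrist_force: [-0.3, 0.8, -0.3]
finger_gap: 0.0653
```

```bash
python3 rk.py
```

```text
[-0.3  0.8 -0.3] [ 0.23 -0.   -0.99 -0.02  0.1   2.99]
tcp [0.4865 0.2281 0.0672] need tool-dp(now) [ 0.0323  0.001  -0.0492] dp(target axes) [ 0.0322  0.001  -0.0492] rot [ 0.15  0.   -0.17]
orange tool [[-0.0096, -0.008, -0.0454], [0.0077, 0.0015, -0.0206], [0.0088, 0.0088, 0.0293]]
shoe rest axes 1879 [[-0.0319, -0.0129, 0.0282], [0.0034, 0.0002, 0.0313], [0.0312, 0.013, 0.034]] ((-0.4048194885253906, -0.06977367401123047), (64.80543518066406, 25.873151779174805), 0.4479562044143677)
slope [-0.0034  0.0017 -0.0357]
rim 3284 [[-0.0374, -0.0264, 0.0315], [0.0467, 0.0274, 0.0368]]
```

Released, with the shoe flat and centred in the pocket. Retreating along the handle.

play_rows(steps=[{"claw": 60,"dp": [0,0,-0.008],"angular": [0,0,0]},{"claw": 60,"dp": [0,0,-0.015],"angular": [0,0,0]},{"claw": 60,"dp": [0,0,-0.018],"angular": [0,0,0]},{"claw": 60,"dp": [0,0,-0.018],"angular": [0,0,0]},{"claw": 60,"dp": [0,0,-0.018],"angular": [0,0,0]},{"claw": 60,"dp": [0.005,0,-0.02],"angular": [0,0,0]},{"claw": 60,"dp": [0,0,0],"angular": [0,0,0]},{"claw": 60,"dp": [0,0,0],"angular": [0,0,0]}])

```text
clock: 15.72
tcp_pos: [0.4399, 0.2077, 0.1514]
orientation: [-0.061, 0.933, 0.194, 0.296]
wrist_force: [1.1, -1.0, 0.3]
finger_gap: 0.0653
```

```bash
python3 - <<'E'
from h import *
print(env.get_state()["joint_pos"].round(2))
w,P,W,c=snap("wrist"); s,P2,_,_=snap("side"); s3,P3,_,_=snap("scene")
a=w; b=cv2.resize(s[150:250,290:410],(312,260),interpolation=2); d=cv2.resize(s3[170:300,200:340],(312,260),interpolation=2)
save(np.vstack([cv2.resize(a[:,:],(624,390)),np.hstack([b,d])])[:600],"pics/final.png")
for n,p,Q in(("wrist",w,P),("side",s,P2),("scene",s3,P3)):
    D=(Q-sp)@np.c_[ux(dy),ux(dy+90),[0,0,1]]
    hsv=cv2.cvtColor(p,cv2.COLOR_RGB2HSV);H,S,V=[hsv[...,i].astype(int) for i in range(3)]
    b=(H>12)&(H<32)&(S>90)&(abs(D[...,1])<.03)&(abs(D[...,0])<.06)&(D[...,2]<.07)&(D[...,2]>.03)
    print(n,b.sum(),np.percentile(D[b],[1,50,99],0).round(4).tolist() if b.sum() else "")
E
```

```text
[ 0.2  -0.27 -0.94  0.3   0.12  2.97]
wrist 375 [[-0.0235, -0.0137, 0.0475], [-0.0139, 0.0032, 0.0512], [0.0084, 0.017, 0.0527]]
side 38 [[-0.0214, -0.0172, 0.0442], [-0.012, -0.0066, 0.048], [0.0046, 0.0152, 0.051]]
scene 36 [[-0.022, -0.013, 0.0426], [-0.0135, 0.0033, 0.0488], [0.0066, 0.0163, 0.0538]]
```

View pics/final.png

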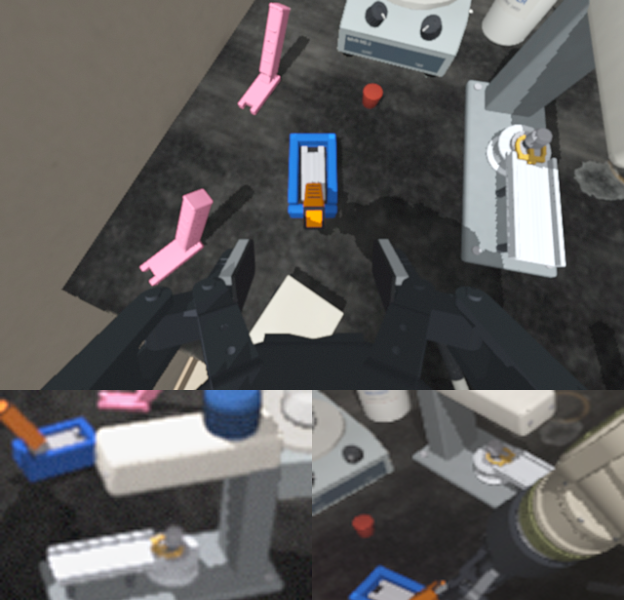

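The fork lies flat in the rest at (313,180), with the open gripper clear of it. The clip encircles the spindle groove at (533,150), and the bystanders are where they were. Handing in.

```bash
python3 -c "
from workcell import env
print(env.hand_in(), env.get_state()['clock'])"
```

```text
the job is handed in; nothing more can be done
the job is handed in; nothing more can be done
```

The clip is on the spindle groove, and the fork is back in its blue rest and released. I handed the job in at about 15.9 s of the 42 s allowed.

- **Clip:** I pushed it along the track until it stopped hard. At the stop the wrist read about 24 N against the push, and about 25 N from the tines pressing on the floor. Afterwards the wrist camera put it from −23.5 to +8.4 mm about the spindle axis, against −25 to +9 mm nominal when home. The side and scene cameras gave a slightly shorter span (about −22 to +5 or +6.6 mm), but at coarse resolution. I saw no separate sign of the snap itself; that it is fully home rests on the stop and these positions.
- **Fork:** At release it lay flat in the pocket, centred to about 0.5 mm, with its handle leaning back as before. The last picture shows it still in the rest with the gripper clear of it.
- **Bystanders:** Those in the last picture had not visibly moved. I did not measure them.
- **Joint limits:** Joint 6 reached its limit while turning above the rest, and joint 3 did while lowering into the track. Both read exactly at the limit, not beyond it, to the two decimals I printed. I moved forward to free joint 3 before pushing.
- **Small disagreement:** At the stop, the tine ends measured 2.7 mm further in than the −21 mm expected, which fits the error in my estimate of how the fork sat in the gripper.

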